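Prop the sprung catch and weigh the test cylinder

ROBOT

A 6-joint arm with a two-finger parallel gripper is mounted at the origin on the work surface. World frame = base frame: x ahead of the robot, y to its left, z up, the work surface at z = 0. Lengths are in m, angles in rad, forces in N, time in s.
With the tool pointing down it reaches from about 0.25 to 0.775 m from the base axis. Payload 4 kg.
Tool frame: the origin (TCP) lies midway between the tips of the shut fingers; the grasp point (between the pads) lies 19 mm behind it; z points along the fingers, y is the direction in which the jaws open and shut (so a half turn about z gives the same grasp; the last joint's range is limited). The gripper opens to 94 mm and grips with 3 to 60 N. Pads are 16 mm wide; open, the fingers measure 119 mm over their backs; the gripper's body (75 mm by 177 mm) begins 78 mm behind the grasp point.
Start: joints at [1.015, 0.087, 1.371, -0, 1.684, -0.103], TCP at [0.241, 0.495, 0.171] pointing down, gripper open.
Joint ranges: [-3.1, 3.1], [-0.76, 2.03], [0.27, 2.55], [-1.08, 4.22], [0.17, 2.65], [-2.57, 2.57]. Speed limits (rad/s): [2.79, 2.79, 3.14, 3.14, 3.14, 3.14].

INTERFACE

Orientations are given as [roll, pitch, yaw] about the fixed x, y, z axes, in that order (R = Rz(yaw) Ry(pitch) Rx(roll)).
In Python, from bench import robot, cams gives the robot as it stands.
- The arm moves only by the tool step_arm, never from a script. Its argument "plan" is a list that holds one entry, the list of rows, each a list of 5 numbers: the shift along the world's x, y, z in mm, then the turn about the world's z in rad, then the opening in per cent of the stroke, from 0 (shut) to 100 (fully open). In form: [[[tx, ty, tz, turn, fingers], ...]]. A call has 1 to 8 rows; each row is the pose to reach, as a shift and turn from the pose commanded when the call began; what a row does not reach only later rows make up. A row lasts 1/12 s, in which the tool goes at most 41.7 mm and 7.16 degrees, less where a joint would pass 70% of its speed; a pose out of reach is approached as far as the arm can. A call with a gripper value outside its range is refused whole. The fingers move at their own pace and stop on an object; the grip force is fixed at half the most. Time passes only in rows, so rows that repeat a pose let the fingers close. It gives the time, the measured TCP pose, the force and the opening at its end, in the units of the state.
- robot.get_obs(): the state, without advancing time (a new reading comes with each control period).
- cams.snapshot(name): name is "scene" or "top" or "wrist"; returns a dict with "frame" (400x640x3 uint8, red, green, blue), "camera_matrix" (3x3 intrinsics, pixels), "origin" and "attitude" of the camera in the world; the wrist camera has in their place "T_tool_cam" (4x4, takes a point from camera to tool coordinates, whose origin is the TCP and whose axes are the flange's). Camera axes: x right, y down, z forward; pixel columns grow to the right and rows downward; lengths in m; the calibration is good to about 2 mm. A picture is of the moment at which its call begins: read the wrist's pose just before it. There is no depth.
- robot.close_job(): hands the job in, once; it reports no verdict.
The state is a dict: "time": time; "joint_positions": joint angles; "qvel": joint speeds; "joint_torque": joint torques, N m; "tool_pos": TCP position; "ee_rot": TCP orientation; "wrist_force": force on the tool from outside, world axes, zero at the start; "wrist_torque": the same for the moment, N m; "width": finger opening in m.
Only numpy, scipy, OpenCV 4.12 (cv2) and the standard library are available. Lean on these libraries where they do the work, as an engineer would, in place of code of your own. Each camera call takes 0.05 s, during which the arm holds its last target. There are 200 camera calls.

TASK

The test cylinder in the holder is kept down by a sprung catch. Push the thick wooden block, standing upright, all the way down between the holder's fixed jaw and the sloping jaw of the catch and let go of it, so that it keeps the catch open by itself. Then lift the cylinder out, set it gently and upright in the middle of the balance pan, and leave the block in place.

Things in the scene. Friction and masses are not known exactly. Their poses are not given: they have to be found in the camera images.
- prop_center (a point): Centre (half-way up) of the prop: a loose plain light-wood block standing upright on the bench, 32 mm thick (its x), 40 mm wide (its y), 95 mm tall, 90 g. Grip it across the 40 mm width, in the upper 30 mm. The slimmer block nearby (16 mm thick, otherwise equal) is too thin to free the cylinder.
- jaw_gap (a point): Where the middle of the prop's foot belongs, on the holder's base plate 8 mm above the bench. x: from the fixed steel jaw (face at x = -18 mm) to the catch's jaw (shut: x = -6 mm at the foot, sloping away to +20 mm at its top); y: along the jaws. Jaws 24 mm long in y, tops at z = 58 mm. Push the prop straight down, its x along this x, to z = 0; expect up to 20 N. Stands by itself once down.
- catch (a joint): Travel of the sprung aluminium catch along the jaw gap's +x, in m: 0 shut, about 0.020 with the prop home, 0.034 end stop. Spring: 4.5 N at 0, 7 N at 0.020, pushing shut. Shut, its nose (24 mm wide, 93 to 103 mm above the bench) covers 12 mm of the cylinder's top from the +x side; at 0.020 the tip is 8 mm clear of the cylinder's edge.
- specimen_center (a point): Centre of the test cylinder: brick-coloured, 50 mm in diameter, 60 mm high, 0.2 to 0.4 kg, loose, upright in the holder's round cup, lower 12 mm inside it (cup floor 30 mm, rim 42 mm above the bench). Once the catch is propped, grip it from above across the jaw gap's y (the nose stays close on the +x side). A shorter one, 35 mm high, on the bench is not part of the job.
- balance: White bench balance, fixed, 275 by 200 mm, display towards -x. Origin: on the bench directly under the centre of the round steel pan (150 mm in diameter); the pan's flat top is 66 mm above the bench and does not move.
Things that resemble listed ones, but are neither listed nor needed, are in the scene too. What is shaped like the part that bears prop_center but pink is not meant.

How it is judged:
On the way:
1. the prop stands home between the jaws, let go, and keeps the catch open while the cylinder is still in its cup (value of joint catch above 0.015 m and z of prop_center in the frame of jaw_gap below 0.0535 m and x of prop_center in the frame of jaw_gap between -0.013 and 0.017 m and y of prop_center in the frame of jaw_gap between -0.02 and 0.02 m and angle between prop_center's own z axis and vertical below 0.17 rad and contact force between the fingers and anything else below 0.3 N and distance of specimen_center from where it was at the start of the episode below 0.01 m), for 0.2 s.
At the end, for the whole second after the job is handed in: The cylinder stands upright (within 5 degrees) and at rest on the pan, its axis within 35 mm of the pan's centre; the prop still stands upright (within 10 degrees) between the jaws, within 6 mm of fully down and within 20 mm of their middle along y, and keeps the catch open by more than 15 mm (horizontal distance between specimen_center and balance below 0.035 m and height (world z) of specimen_center between 0.091 and 0.101 m and angle between specimen_center's own z axis and vertical below 0.1 rad and linear speed of specimen below 0.02 m/s and value of joint catch above 0.015 m and z of prop_center in the frame of jaw_gap below 0.0535 m and x of prop_center in the frame of jaw_gap between -0.013 and 0.017 m and y of prop_center in the frame of jaw_gap between -0.02 and 0.02 m and angle between prop_center's own z axis and vertical below 0.17 rad); the robot touches nothing.
It fails at once if the cylinder is dropped onto the balance (let go more than 20 mm above the pan) (horizontal distance between specimen_center and balance below 0.08 m and height (world z) of specimen_center above 0.116 m and contact force between the fingers and specimen below 0.1 N).
It fails at once if the cylinder is pressed or banged hard onto the balance (more than 80 N) (contact force between specimen and balance above 80 N).
It also fails if it takes over 58 s, if anything falls off the work surface, if the arm or the gripper's body presses on something with over 40 N, if the wrist force passes 120 N, or if a joint passes its speed limit or range.

## Working session

There is one attempt and no reset: what is moved stays moved. The work goes in short steps, Python scripts to look and compute and a tool call to move; the robot and the scene stay as the last step left them, time stands still between calls to the robot, and variables do not carry over. Pictures are saved under pics/ and viewed, about 8 in all and at most 12, crops included, and the job is handed in when it is done.

Besides the shell and the picture viewer there is one more tool, called in YAML: its name, and indented under it one key for each argument. step_arm: Moves the arm, as the interface text tells. Its arguments: {"type":"object","properties":{"plan":{"type":"array"}},"required":["plan"]}

```bash
mkdir -p pics; ls; cat > h.py <<'E'
import numpy as np, cv2
from bench import robot, cams
from scipy.spatial.transform import Rotation as R
def snap(n, tag, crop=None, k=1):
    o=robot.get_obs(); s=cams.snapshot(n); f=s["frame"]
    cv2.imwrite(f"pics/{tag}_full.png", f[:,:,::-1])
    np.save(f"pics/{tag}.npy", np.array([0]))
    if n=="wrist":
        T=np.eye(4); T[:3,3]=o["tool_pos"]; r=np.array(o["ee_rot"])
        T[:3,:3]=r if r.shape==(3,3) else R.from_euler('xyz',r).as_matrix()
        T=T@np.array(s["T_tool_cam"])
    else:
        T=np.eye(4); T[:3,3]=s["origin"]; a=np.array(s["attitude"])
        T[:3,:3]=a if a.shape==(3,3) else R.from_euler('xyz',a).as_matrix()
    np.savez(f"pics/{tag}.npz",K=s["camera_matrix"],T=T)
    if crop:
        x0,y0,x1,y1=crop; f=cv2.resize(f[y0:y1,x0:x1],None,fx=k,fy=k,interpolation=cv2.INTER_CUBIC)
        cv2.imwrite(f"pics/{tag}.png", f[:,:,::-1])
    return s
def px(tag,u,v,z):
    d=np.load(f"pics/{tag}.npz"); T=d["T"]
    r=T[:3,:3]@np.linalg.inv(d["K"])@[u,v,1]; c=T[:3,3]
    return c+r*(z-c[2])/r[2]
def proj(tag,p):
    d=np.load(f"pics/{tag}.npz"); T=d["T"]
    q=d["K"]@(T[:3,:3].T@(np.array(p)-T[:3,3])); return q[:2]/q[2]
E
python3 - <<'E'
from h import *
o=robot.get_obs(); print(o)
for n in("top","scene","wrist"):
    s=snap(n,n+"0"); print({k:v for k,v in s.items() if k!="frame"}); print(np.load(f"pics/{n}0.npz")["T"].round(3))
E
```

```text
pics
{'time': 0.0, 'joint_positions': array([ 1.01487409e+00,  8.79610803e-02,  1.37227816e+00, -5.97243836e-06,
        1.68357108e+00, -1.03096621e-01]), 'qvel': array([-7.84253198e-05, -2.74349131e-04, -3.17050285e-04,  6.53959588e-04,
        1.48834063e-03,  6.13404023e-04]), 'joint_torque': array([-1.00269172e-03, -3.40188468e+01, -3.02425683e+01,  7.13609112e-02,
        3.32752231e-02, -1.65902447e-04]), 'tool_pos': array([0.24030082, 0.49402944, 0.1698888 ]), 'ee_rot': array([-3.13938614e+00, -2.22325194e-04,  2.68876613e+00]), 'wrist_force': array([-0.18572294,  0.55192825, -0.017874  ]), 'wrist_torque': array([-0.00471744, -0.01033581, -0.01367162]), 'width': 0.09414464225612686}
{'camera_matrix': array([[488.9544193 ,   0.        , 323.96496048],
       [  0.        , 488.9544193 , 204.49274193],
       [  0.        ,   0.        ,   1.        ]]), 'origin': array([ 0.27533413, -0.01906447,  1.3580352 ]), 'attitude': array([-2.97967795,  0.02537339, -1.60062358])}
[[-0.03  -0.986  0.162  0.275]
 [-0.999  0.034  0.02  -0.019]
 [-0.025 -0.161 -0.987  1.358]
 [ 0.     0.    
[... 394 characters left out ...]
-0.803  0.915]
 [ 0.     0.     0.     1.   ]]
{'camera_matrix': array([[353.91312099,   0.        , 317.95724546],
       [  0.        , 353.91312099, 200.46338789],
       [  0.        ,   0.        ,   1.        ]]), 'T_tool_cam': array([[-5.50536152e-04, -9.59435505e-01, -2.81927667e-01,
         8.15786476e-02],
       [ 9.99999832e-01, -4.77837904e-04, -3.26613597e-04,
         2.20503686e-04],
       [ 1.78648956e-04, -2.81927800e-01,  9.59435607e-01,
        -2.14214611e-01],
       [ 0.00000000e+00,  0.00000000e+00,  0.00000000e+00,
         1.00000000e+00]])}
[[ 0.438  0.863  0.252  0.167]
 [ 0.899 -0.42  -0.125  0.53 ]
 [-0.002  0.282 -0.959  0.384]
 [ 0.     0.     0.     1.   ]]
```

View pics/top0_full.png

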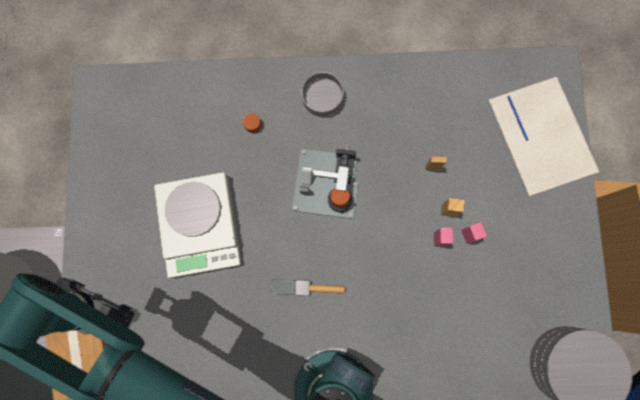

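View pics/scene0_full.png

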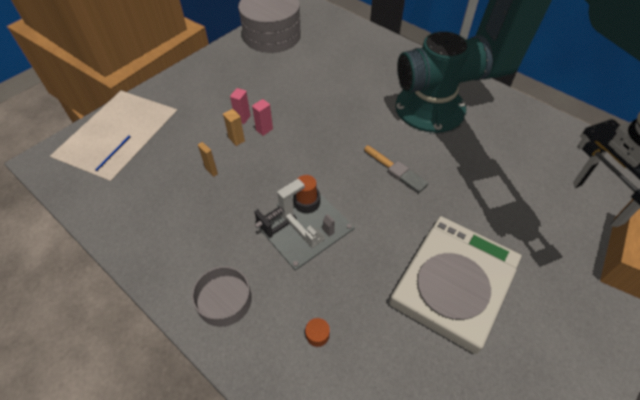

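The top view shows the thick wood prop at about (456,207), the slim one at (437,163), the holder at (325,183), the cylinder at (340,198) and the pan at (193,209). The scene view agrees with this. Next I'll enlarge both.

```bash
python3 - <<'E'
import cv2,numpy as np
t=cv2.imread("pics/top0_full.png"); s=cv2.imread("pics/scene0_full.png")
a=cv2.resize(t[140:225,285:370],(600,600),interpolation=cv2.INTER_CUBIC)
cv2.imwrite("pics/c1.png",cv2.resize(s[165:275,245:365],(785,600)[0:2] if 0 else (654,600),interpolation=cv2.INTER_CUBIC))
b=cv2.resize(t[145:255,420:500],(436,600),interpolation=cv2.INTER_CUBIC)
c=np.hstack([a,b]); c=cv2.resize(c,None,fx=.77,fy=.77) ; cv2.imwrite("pics/c2.png",c); print(c.shape)
E
```

```text
(462, 798, 3)
```

View pics/c1.png

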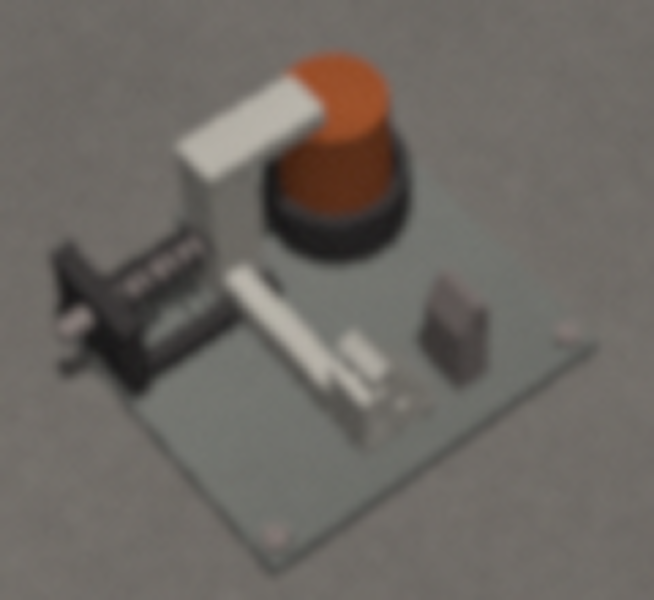

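View pics/c2.png

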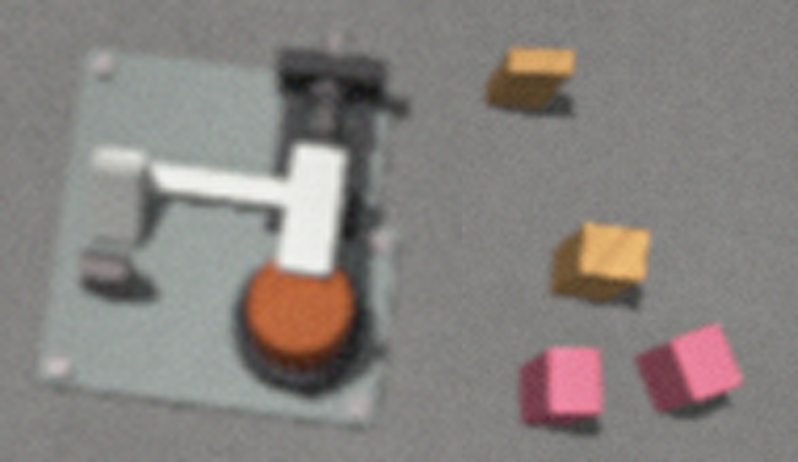

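The crops show the fixed steel jaw at c2 (105,270), the sloping jaw of the catch at (120,190), the nose at (315,210), the cylinder at (300,315) and the prop's top face at (615,250). The gap's +x is roughly world +x.

```bash
python3 - <<'E'
from h import *
A=lambda u,v:(u/5.435+285,v/5.435+140)
B=lambda u,v:((u-462)/4.2+420,v/4.2+145)
def p(n,uv,z): print(n,px("top0",*uv,z).round(4))
for n,q in dict(tl=(596,224),tr=(650,232),br=(643,282),bl=(580,275),c=(615,252)).items(): p("prop "+n,B(*q),.095)
for n,q in dict(tl=(87,50),tr=(398,75),br=(365,422),bl=(40,382)).items(): p("plate "+n,A(*q),.008)
p("cyl",A(300,315),.09)
p("noseback",A(320,145),.103);p("nosetip",A(305,272),.103)
p("fjaw top l",A(85,253),.058);p("fjaw top r",A(130,258),.058)
p("cjaw top l",A(93,152),.058);p("cjaw top r",A(145,150),.058)
p("pan",(193,209),.066)
p("pan l",(165,209),.066);p("pan r",(221,209),.066)
E
```

```text
prop tl [ 0.4875 -0.327   0.095 ]
prop tr [ 0.4813 -0.3599  0.095 ]
prop br [ 0.4502 -0.3532  0.095 ]
prop bl [ 0.4559 -0.3149  0.095 ]
prop c [ 0.4695 -0.3374  0.095 ]
plate tl [0.6589 0.0694 0.008 ]
plate tr [ 0.6394 -0.0931  0.008 ]
plate br [ 0.4571 -0.0687  0.008 ]
plate bl [0.4834 0.0975 0.008 ]
cyl [ 0.4994 -0.0363  0.09  ]
noseback [ 0.5803 -0.0488  0.103 ]
nosetip [ 0.518  -0.0393  0.103 ]
fjaw top l [0.5401 0.0694 0.058 ]
fjaw top r [0.5368 0.047  0.058 ]
cjaw top l [0.5917 0.0642 0.058 ]
cjaw top r [0.5918 0.0381 0.058 ]
pan [0.487  0.3604 0.066 ]
pan l [0.4896 0.4364 0.066 ]
pan r [0.4845 0.2846 0.066 ]
```

step_arm:
  plan:
    - [[40, -140, 20, 0.3, 100], [40, -140, 20, 0.3, 100], [40, -140, 20, 0.3, 100], [40, -140, 20, 0.3, 100], [80, -300, 20, 0.3, 100], [80, -300, 20, 0.3, 100], [80, -300, 20, 0.3, 100], [80, -300, 20, 0.3, 100]]

```text
time: 0.82
tool_pos: [0.3204, 0.1927, 0.1909]
ee_rot: [-3.142, 0.0, 2.99]
wrist_force: [1.2, -0.6, 0.5]
width: 0.0938
```

step_arm:
  plan:
    - [[85, -300, 0, 0, 100], [85, -300, 0, 0, 100], [85, -300, 0, 0, 100], [85, -300, 0, 0, 100], [85, -300, 0, 0, 100], [85, -300, 0, 0, 100], [85, -300, 0, 0, 100], [85, -300, 0, 0, 100]]

```text
time: 1.48
tool_pos: [0.4057, -0.1095, 0.1904]
ee_rot: [-3.14, -0.001, 2.985]
wrist_force: [0.1, 0.0, -0.7]
width: 0.0941
```

step_arm:
  plan:
    - [[64, -232, 0, 0, 100], [64, -232, 0, 0, 100], [64, -232, 0, 0, 100], [64, -232, 0, 0, 100], [64, -232, 0, 0, 100], [64, -232, 0, 0, 100], [64, -232, 0, 0, 100], [64, -232, 0, 0, 100]]

```text
time: 2.15
tool_pos: [0.4691, -0.3383, 0.1893]
ee_rot: [3.139, -0.003, 2.987]
wrist_force: [0.8, 0.7, -0.3]
width: 0.0942
```

```bash
python3 - <<'E'
from h import *
snap("wrist","w1",(160,40,480,240) ,2); print(robot.get_obs()["tool_pos"],robot.get_obs()["ee_rot"])
print(proj("w1",[.4695,-.3374,.095]))
E
```

```text
[ 0.46923129 -0.33712217  0.19012255] [ 3.13975091e+00 -1.76954107e-03  2.98804173e+00]
[318.91559884 191.3450893 ]
```

View pics/w1_full.png

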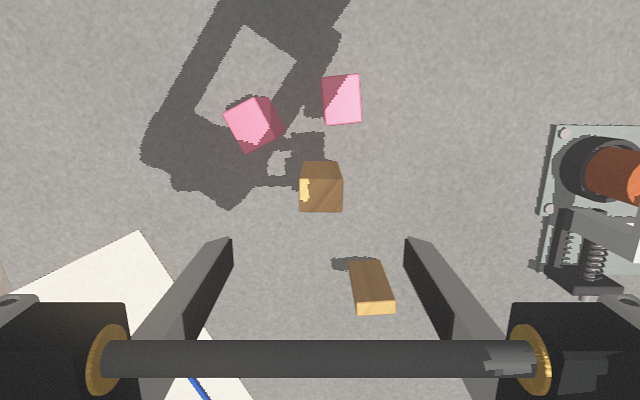

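The wrist view has the prop at (321,187) under the tool and the slim block at (372,287). I'll enlarge the prop to get its top edges and yaw.

```bash
python3 - <<'E'
import cv2
f=cv2.imread("pics/w1_full.png")[150:222,285:357]
f=cv2.convertScaleAbs(f,alpha=1.3)
cv2.imwrite("pics/c3.png",cv2.resize(f,(576,576),interpolation=cv2.INTER_CUBIC))
E
```

```text
(no output)
```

View pics/c3.png

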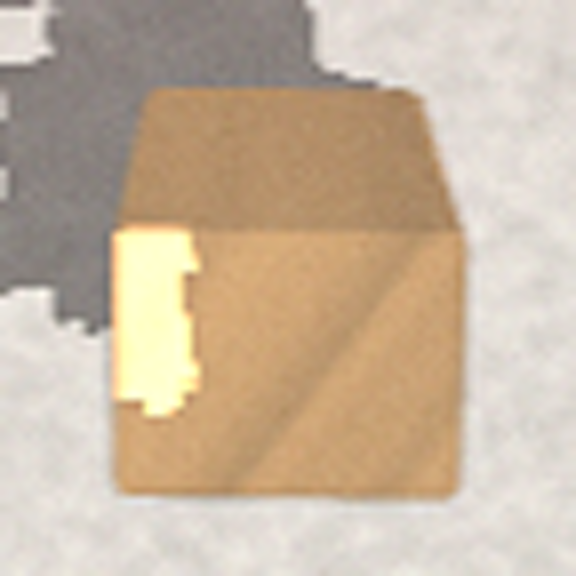

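The crop shows the top face corners at (115,228), (465,231), (462,497) and (115,497). That puts the prop almost square to the tool.

```bash
python3 - <<'E'
from h import *
P=np.array([px("w1",u/8+285-.5,v/8+150-.5,.095) for u,v in((115,228),(465,231),(462,497),(115,497))])
print(P.round(4),P.mean(0)); o=robot.get_obs(); print(o["tool_pos"],o["ee_rot"])
for a,b in((0,1),(3,2),(0,3),(1,2)): d=P[b]-P[a]; print(np.hypot(*d[:2]),np.arctan2(d[1],d[0]))
E
```

```text
[[ 0.4546 -0.3532  0.095 ]
 [ 0.461  -0.3147  0.095 ]
 [ 0.4918 -0.3192  0.095 ]
 [ 0.4856 -0.3585  0.095 ]] [ 0.47324561 -0.33638891  0.095     ]
[ 0.46923129 -0.33712217  0.19012255] [ 3.13975091e+00 -1.76954107e-03  2.98804173e+00]
0.039033021001407826 1.4060605253483078
0.039768439421229436 1.4146636292069596
0.031523000631119236 -0.1706590596466316
0.03118512153655262 -0.1471871432662589
```

step_arm:
  plan:
    - [[4, 1, -40, 0, 100], [4, 1, -80, 0, 100], [4, 1, -110, 0, 100], [4, 1, -127, 0, 100], [4, 1, -127, 0, 100], [4, 1, -127, 0, 0], [4, 1, -127, 0, 0], [4, 1, -127, 0, 0]]

```text
time: 2.87
tool_pos: [0.4751, -0.337, 0.0672]
ee_rot: [-3.139, 0.004, 2.99]
wrist_force: [-0.0, -0.3, -0.7]
width: 0.0772
```

step_arm:
  plan:
    - [[0, 0, 0, 0, 0], [0, 0, 0, 0, 0], [0, 0, 0, 0, 0]]

```text
time: 3.12
tool_pos: [0.4741, -0.3369, 0.0652]
ee_rot: [-3.141, 0.002, 2.989]
wrist_force: [-0.3, -0.2, 0.3]
width: 0.0577
```

step_arm:
  plan:
    - [[0, 0, 0, 0, 0], [0, 0, 0, 0, 0], [0, 0, 0, 0, 0], [0, 0, 0, 0, 0], [0, 0, 0, 0, 0]]

```text
time: 3.53
tool_pos: [0.4736, -0.3364, 0.064]
ee_rot: [3.141, -0.0, 2.989]
wrist_force: [-0.5, -0.6, 0.1]
width: 0.024
```

Width 24 mm is narrower than the block, so I'm taking a look.

```bash
python3 - <<'E'
from h import *
snap("wrist","w2"); o=robot.get_obs(); print(o["tool_pos"],o["width"],o["wrist_force"])
E
```

```text
[ 0.47356679 -0.33639147  0.06396833] 0.019841412701455202 [ 0.22670947 -0.66128284  0.11657658]
```

View pics/w2_full.png

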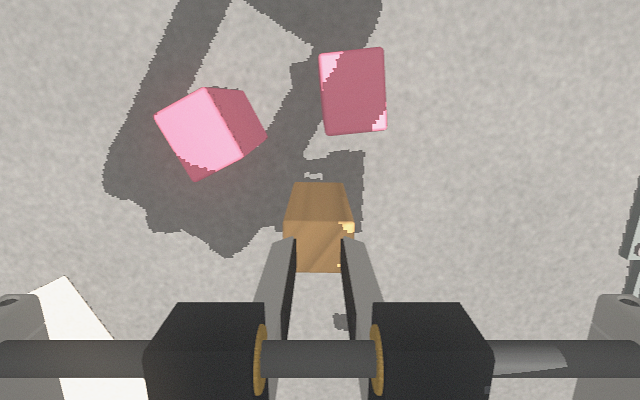

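The picture shows the fingers in front of the block at tip row 238, closed over its top without touching. From the finger spacing (173 px for 94 mm), the visible fingertips are about 35 mm behind the reported TCP, so they passed just above the block's 95 mm top. I'll open and go down further, watching the force.

step_arm:
  plan:
    - [[0, 0, 0, 0, 80], [0, 0, 0, 0, 80], [0, 0, 0, 0, 80], [0, 0, 0, 0, 80], [0, 0, 0, 0, 80], [0, 0, 0, 0, 80], [0, 0, 0, 0, 80], [0, 0, 0, 0, 80]]

```text
time: 4.25
tool_pos: [0.4736, -0.3364, 0.0641]
ee_rot: [3.141, 0.0, 2.989]
wrist_force: [0.3, -0.6, 0.0]
width: 0.0703
```

step_arm:
  plan:
    - [[0, 0, -10, 0, 80], [0, 0, -20, 0, 80], [0, 0, -30, 0, 80], [0, 0, -30, 0, 80], [0, 0, -30, 0, 0], [0, 0, -30, 0, 0], [0, 0, -30, 0, 0], [0, 0, -30, 0, 0]]

```text
time: 4.92
tool_pos: [0.474, -0.3367, 0.0348]
ee_rot: [-3.141, 0.001, 2.989]
wrist_force: [-0.5, 0.0, -0.0]
width: 0.0521
```

step_arm:
  plan:
    - [[0, 0, 0, 0, 0], [0, 0, 0, 0, 0], [0, 0, 0, 0, 0], [0, 0, 0, 0, 0]]

```text
time: 5.25
tool_pos: [0.4739, -0.3366, 0.0346]
ee_rot: [-3.141, 0.001, 2.989]
wrist_force: [0.5, 0.1, 0.4]
width: 0.04
```

Gripped at 40 mm. I'll lift and go to a viewpoint beside the holder, with the camera roughly above the jaws.

step_arm:
  plan:
    - [[0, 0, 5, 0, 0], [0, 0, 15, 0, 0], [0, 0, 40, 0, 0], [0, 0, 75, 0, 0], [0, 0, 110, 0, 0], [10, 20, 140, 0, 0], [25, 45, 160, 0, 0], [40, 75, 160, 0, 0]]

```text
time: 5.92
tool_pos: [0.5161, -0.2633, 0.2018]
ee_rot: [-3.136, 0.011, 2.986]
wrist_force: [0.8, 0.1, -0.4]
width: 0.0395
```

step_arm:
  plan:
    - [[18, 35, 0, 0, 0], [36, 70, 0, 0, 0], [54, 105, 0, 0, 0], [72, 140, 0, 0, 0], [90, 175, 0, 0, 0], [108, 210, 0, 0, 0], [120, 240, 0, 0, 0], [126, 260, 0, 0, 0]]

```text
time: 6.58
tool_pos: [0.6406, 0.0022, 0.1944]
ee_rot: [3.14, 0.0, 2.992]
wrist_force: [-0.8, -0.6, -1.0]
width: 0.0397
```

step_arm:
  plan:
    - [[0, 20, 0, 0, 0], [0, 40, 0, 0, 0], [0, 40, 0, 0, 0], [0, 40, 0, 0, 0]]

```text
time: 6.92
tool_pos: [0.6396, 0.0393, 0.1946]
ee_rot: [-3.141, 0.001, 2.991]
wrist_force: [0.5, -1.1, 0.1]
width: 0.0397
```

```bash
python3 - <<'E'
from h import *
snap("wrist","w3"); o=robot.get_obs(); print(o["tool_pos"],o["ee_rot"],o["width"],o["wrist_force"])
E
```

```text
[0.63963347 0.03820139 0.19459609] [-3.14088265e+00  5.49914326e-04  2.98909875e+00] 0.04007249432813512 [-0.56126562 -0.85917945 -1.7289064 ]
```

View pics/w3_full.png

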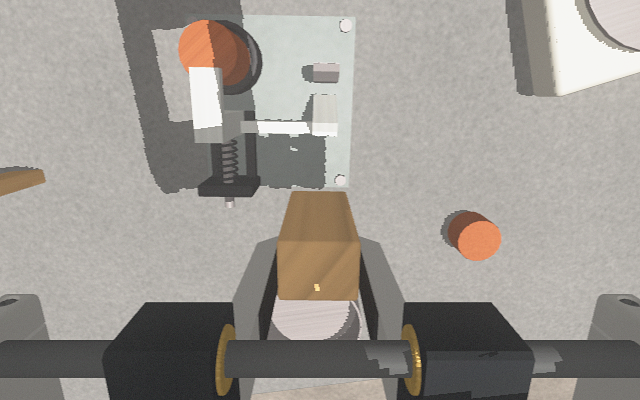

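The prop is held square: its top edge runs (278,300) to (358,300). The jaws are at about (325,72) for the fixed one and (325,113) for the catch. I'll enlarge the holder.

```bash
python3 - <<'E'
import cv2
f=cv2.imread("pics/w3_full.png")[10:145,170:365]
cv2.imwrite("pics/c4.png",cv2.resize(f,None,fx=4,fy=4,interpolation=cv2.INTER_CUBIC))
E
```

```text
(no output)
```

View pics/c4.png

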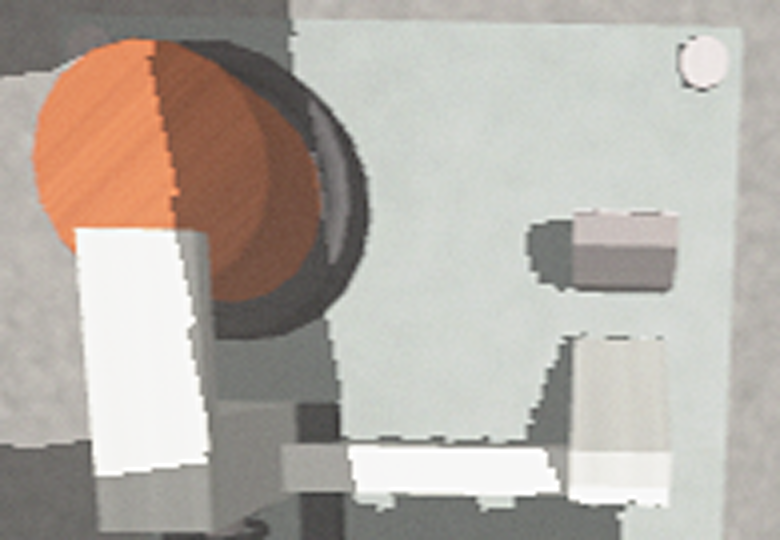

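Edges read off the crop: the fixed jaw face top runs (573,246) to (678,246) and its foot (573,291) to (672,291). The catch foot runs (573,338) to (663,338) and the catch top (570,451) to (670,451). The cylinder top is centred near (152,157), and the nose tip edge is at row 229.

```bash
python3 - <<'E'
from h import *
C=lambda u,v,z:px("w3",u/4+170-.4,v/4+10-.4,z)
G={}
for n,e in dict(ft=((573,246),(678,246),.058),fb=((573,291),(672,291),.008),cb=((573,338),(663,338),.008),ct=((570,451),(670,451),.058),plateR=((741,28),(722,540),.008)).items():
    a,b=C(*e[0],e[2]),C(*e[1],e[2]); d=b-a; print(n,a.round(4),b.round(4),((a+b)/2).round(4),"len",np.hypot(*d[:2]).round(4),"ang",np.arctan2(d[1],d[0]).round(3)); G[n]=(a+b)/2
for yaw in(-.15,):
    X=np.array([np.cos(yaw),np.sin(yaw)]);Y=np.array([-X[1],X[0]])
    for n,off in(("ft",-.018),("fb",-.018),("cb",-.006),("ct",.020)): print(n,(G[n][:2]-off*X).round(4))
print("cyl",C(152,157,.09).round(4), C(33,157,.09).round(4),C(270,157,.09).round(4))
# prop in hand
o=robot.get_obs(); top=.0948+ (o["tool_pos"][2]-.0346)
for q in((278,300),(358,300)): print("proptop",px("w3",*q,top).round(4))
print(o["tool_pos"],o["ee_rot"])
E
```

```text
ft [0.5358 0.05   0.058 ] [0.5395 0.0742 0.058 ] [0.5377 0.0621 0.058 ] len 0.0245 ang 1.419
fb [0.5438 0.048  0.008 ] [0.5478 0.0743 0.008 ] [0.5458 0.0612 0.008 ] len 0.0266 ang 1.419
cb [0.5557 0.0462 0.008 ] [0.5594 0.0703 0.008 ] [0.5576 0.0582 0.008 ] len 0.0244 ang 1.419
ct [0.582  0.0421 0.058 ] [0.5856 0.066  0.058 ] [0.5838 0.0541 0.058 ] len 0.0243 ang 1.419
plateR [0.4872 0.1004 0.008 ] [0.616  0.0792 0.008 ] [0.5516 0.0898 0.008 ] len 0.1306 ang -0.163
ft [0.5555 0.0595]
fb [0.5636 0.0585]
cb [0.5635 0.0573]
ct [0.564 0.057]
cyl [ 0.5074 -0.0339  0.09  ] [ 0.5037 -0.0584  0.09  ] [ 0.5112 -0.0096  0.09  ]
proptop [0.6515 0.0175 0.2548]
proptop [0.6574 0.0566 0.2548]
[0.63963347 0.03820139 0.19459609] [-3.14088265e+00  5.49914326e-04  2.98909875e+00]
```

The gap origin comes out at about (0.564, 0.058) with yaw -0.152; three edges agree, and the fixed jaw's top edge suggests a lead-in chamfer. The prop is centred on the TCP within 1 mm. I'll move above the gap and then push down in stages.

step_arm:
  plan:
    - [[-37, 10, 0, 0, 0], [-74, 19, -10, 0, 0], [-74, 19, -45, 0, 0], [-74, 19, -75, 0, 0], [-74, 19, -90, 0, 0], [-74, 19, -92, 0, 0], [-74, 19, -92, 0, 0], [-74, 19, -92, 0, 0]]

```text
time: 7.63
tool_pos: [0.5667, 0.0566, 0.1037]
ee_rot: [3.141, 0.002, 2.988]
wrist_force: [0.1, 0.1, -0.3]
width: 0.04
```

step_arm:
  plan:
    - [[0, 0, -4, 0, 0], [0, 0, -8, 0, 0], [0, 0, -12, 0, 0], [0, 0, -16, 0, 0], [0, 0, -18, 0, 0], [0, 0, -18, 0, 0]]

```text
time: 8.13
tool_pos: [0.5642, 0.058, 0.0835]
ee_rot: [3.142, -0.003, 2.989]
wrist_force: [-4.7, 0.8, 3.8]
width: 0.04
```

The foot is about 9 mm below the jaw tops and the force is -4.7 N along x, so the catch is being pushed. Going on down.

step_arm:
  plan:
    - [[0, 0, -4, 0, 0], [0, 0, -8, 0, 0], [0, 0, -12, 0, 0], [0, 0, -16, 0, 0], [0, 0, -20, 0, 0], [0, 0, -20, 0, 0]]

```text
time: 8.63
tool_pos: [0.5651, 0.0579, 0.0638]
ee_rot: [3.141, -0.001, 2.989]
wrist_force: [-3.4, 0.8, 2.2]
width: 0.0399
```

step_arm:
  plan:
    - [[0, 0, -4, 0, 0], [0, 0, -8, 0, 0], [0, 0, -12, 0, 0], [0, 0, -15, 0, 0], [0, 0, -15, 0, 0]]

```text
time: 9.05
tool_pos: [0.5659, 0.0577, 0.0489]
ee_rot: [3.141, 0.001, 2.989]
wrist_force: [-2.4, 0.9, 2.8]
width: 0.0398
```

step_arm:
  plan:
    - [[0, 0, -3, 0, 0], [0, 0, -5, 0, 0], [0, 0, -6, 0, 0], [0, 0, -7, 0, 0], [0, 0, -8, 0, 0], [0, 0, -8, 0, 0]]

```text
time: 9.55
tool_pos: [0.5661, 0.0575, 0.0429]
ee_rot: [3.141, 0.001, 2.989]
wrist_force: [-5.0, 0.8, 9.8]
width: 0.0397
```

step_arm:
  plan:
    - [[0, 0, -2, 0, 0], [0, 0, -3, 0, 0], [0, 0, -3, 0, 0]]

```text
time: 9.8
tool_pos: [0.5672, 0.0574, 0.0426]
ee_rot: [3.141, 0.005, 2.989]
wrist_force: [-7.2, 0.4, 17.2]
width: 0.0398
```

```bash
python3 - <<'E'
from h import *
snap("scene","s2"); o=robot.get_obs(); print(o["tool_pos"],o["wrist_force"])
f=cv2.imread("pics/s2_full.png")[150:280,235:375]
cv2.imwrite("pics/c5.png",cv2.resize(f,None,fx=4.5,fy=4.5,interpolation=cv2.INTER_CUBIC))
E
```

```text
[0.56719334 0.05737125 0.04263456] [-6.96193583 -0.1523563  17.31917825]
```

Home: z has stopped at 0.0426 as predicted and the force is rising to 17 N. Now I relax, open and rise.

step_arm:
  plan:
    - [[0, 0, 3, 0, 0], [0, 0, 5, 0, 60], [0, 0, 5, 0, 60], [0, 0, 5, 0, 60], [0, 0, 5, 0, 60], [0, 0, 5, 0, 70], [0, 0, 5, 0, 70], [0, 0, 5, 0, 70]]

```text
time: 10.52
tool_pos: [0.5656, 0.0576, 0.0428]
ee_rot: [3.142, -0.0, 2.989]
wrist_force: [-1.0, -0.2, -0.2]
width: 0.0655
```

step_arm:
  plan:
    - [[0, 0, 20, 0, 70], [0, 0, 50, 0, 70], [0, 0, 85, 0, 70], [0, 0, 120, 0, 70], [20, 0, 130, 0, 70], [50, 0, 130, 0, 80], [75, -30, 130, 0, 80], [75, -30, 130, 0, 80]]

```text
time: 11.18
tool_pos: [0.6438, 0.0235, 0.1714]
ee_rot: [-3.139, 0.001, 2.985]
wrist_force: [-1.4, -0.2, -1.2]
width: 0.075
```

```bash
python3 - <<'E'
from h import *
snap("wrist","w4"); o=robot.get_obs(); print(o["tool_pos"],o["ee_rot"],o["wrist_force"])
f=cv2.imread("pics/w4_full.png")[0:200,150:400]
cv2.imwrite("pics/c6.png",cv2.resize(f,None,fx=3,fy=3,interpolation=cv2.INTER_CUBIC))
E
```

```text
[0.64187723 0.02543027 0.1713524 ] [-3.14064946e+00 -1.65694375e-03  2.98589736e+00] [ 0.09767847  0.32038485 -0.37839907]
```

View pics/c6.png

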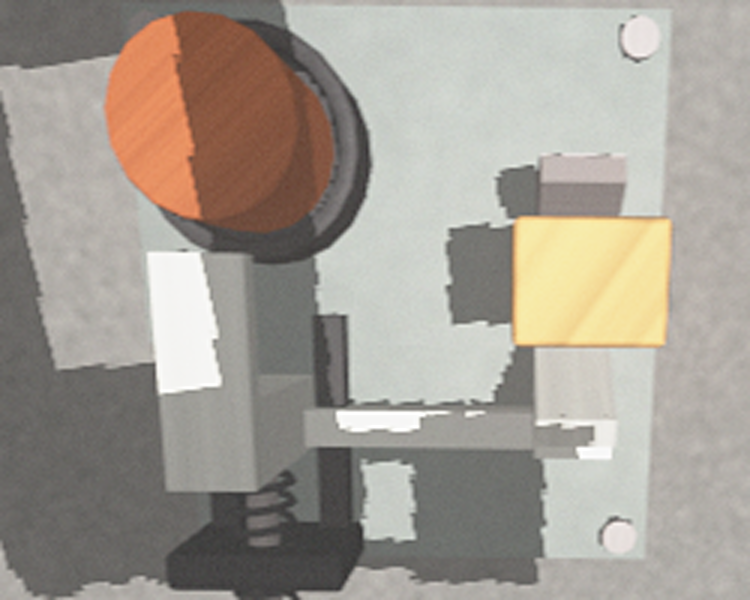

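The prop stands upright between the jaws and the nose tip (row 252) is clear of the cylinder. The cylinder's top circle spans columns 105–300 and rows 12–219, so its centre is at about (202,116).

```bash
python3 - <<'E'
from h import *
C=lambda u,v,z:px("w4",u/3+150-.33,v/3-.33,z)
for q in((202,116),(105,116),(300,116),(202,12),(202,219)): print("cyl",C(*q,.09).round(4))
P=np.array([C(*q,.103) for q in((515,217),(671,218),(666,346),(514,345))]); print("prop",P.mean(0).round(4),P.round(4))
print("nose tip",C(148,252,.103).round(4),C(250,254,.103).round(4))
g=cv2.imread("pics/top0_full.png"); 
# pan centre: fit on top view pan rim by eye + scene rim
print("pan scene", px("scene0",454,286,.066).round(4), px("scene0",417,286,.066).round(4),px("scene0",491,286,.066).round(4))
print("pan top",px("top0",193,209,.066).round(4))
snap("top","t2"); 
im=cv2.cvtColor(cv2.imread("pics/t2_full.png"),cv2.COLOR_BGR2GRAY)
c=cv2.HoughCircles(cv2.medianBlur(im,3),cv2.HOUGH_GRADIENT,1,60,param1=80,param2=20,minRadius=22,maxRadius=34); print(c)
E
```

```text
cyl [ 0.5089 -0.0341  0.09  ]
cyl [ 0.505  -0.0586  0.09  ]
cyl [ 0.5128 -0.0093  0.09  ]
cyl [ 0.4856 -0.0284  0.09  ]
cyl [ 0.5331 -0.0399  0.09  ]
prop [0.5648 0.058  0.103 ] [[0.5462 0.0411 0.103 ]
 [0.5526 0.0797 0.103 ]
 [0.5834 0.0749 0.103 ]
 [0.577  0.0361 0.103 ]]
nose tip [ 0.54   -0.0519  0.103 ] [ 0.5445 -0.0265  0.103 ]
pan scene [0.4945 0.368  0.066 ] [0.545  0.3107 0.066 ] [0.4441 0.4254 0.066 ]
pan top [0.487  0.3604 0.066 ]
[[[190.5 208.5  26.6]]]
```

step_arm:
  plan:
    - [[-36, -16, 0, 0, 80], [-72, -32, 0, 0, 80], [-105, -47, 0, 0, 80], [-133, -59, 0, 0, 80], [-133, -59, -20, 0, 80], [-133, -59, -50, 0, 80], [-133, -59, -70, 0, 80], [-133, -59, -70, 0, 80]]

```text
time: 11.95
tool_pos: [0.5032, -0.0301, 0.0985]
ee_rot: [3.141, -0.009, 2.989]
wrist_force: [-0.9, 0.3, -1.1]
width: 0.0749
```

step_arm:
  plan:
    - [[0, 0, -20, 0, 80], [0, 0, -40, 0, 80], [0, 0, -58, 0, 80], [0, 0, -70, 0, 80], [0, 0, -70, 0, 80], [0, 0, -70, 0, 80]]

```text
time: 12.45
tool_pos: [0.5076, -0.0311, 0.0336]
ee_rot: [3.141, -0.0, 2.989]
wrist_force: [0.7, 0.8, 0.6]
width: 0.0754
```

step_arm:
  plan:
    - [[1, -3, -4, 0, 80], [1, -3, -4, 0, 80], [1, -3, -4, 0, 0], [1, -3, -4, 0, 0], [1, -3, -4, 0, 0], [1, -3, -4, 0, 0], [1, -3, -4, 0, 0], [1, -3, -4, 0, 0]]

```text
time: 13.12
tool_pos: [0.5088, -0.0344, 0.0294]
ee_rot: [3.142, 0.0, 2.989]
wrist_force: [-0.2, -0.1, 1.1]
width: 0.0496
```

step_arm:
  plan:
    - [[0, 0, 0, 0, 0], [0, 0, 0, 0, 0], [0, 0, 4, 0, 0], [0, 0, 10, 0, 0], [0, 0, 16, 0, 0], [0, 0, 22, 0, 0]]

```text
time: 13.62
tool_pos: [0.5082, -0.0343, 0.0512]
ee_rot: [3.141, -0.001, 2.989]
wrist_force: [0.3, -0.2, -3.5]
width: 0.0496
```

step_arm:
  plan:
    - [[0, 0, 25, 0, 0], [0, 0, 55, 0, 0], [0, 0, 85, 0, 0], [0, 0, 105, 0, 0], [0, 20, 115, 0, 0], [0, 45, 115, 0, 0], [0, 75, 115, 0, 0], [-5, 105, 115, 0, 0]]

```text
time: 14.28
tool_pos: [0.5042, 0.0713, 0.1669]
ee_rot: [3.141, 0.002, 2.987]
wrist_force: [1.1, 0.4, -3.8]
width: 0.0494
```

step_arm:
  plan:
    - [[-2, 32, 0, 0, 0], [-4, 65, 0, 0, 0], [-6, 98, 0, 0, 0], [-8, 131, 0, 0, 0], [-10, 164, 0, 0, 0], [-12, 197, 0, 0, 0], [-13, 230, 0, 0, 0], [-14, 260, 0, 0, 0]]

```text
time: 14.95
tool_pos: [0.4891, 0.3326, 0.1663]
ee_rot: [3.141, -0.0, 2.99]
wrist_force: [0.1, -0.3, -3.0]
width: 0.0494
```

step_arm:
  plan:
    - [[0, 20, 0, 0, 0], [0, 33, 0, 0, 0], [0, 33, -20, 0, 0], [0, 33, -45, 0, 0], [0, 33, -60, 0, 0], [0, 33, -65, 0, 0], [0, 33, -65, 0, 0]]

```text
time: 15.53
tool_pos: [0.4886, 0.3624, 0.099]
ee_rot: [-3.139, -0.003, 2.988]
wrist_force: [0.2, -0.1, -3.9]
width: 0.0492
```

```bash
python3 - <<'E'
from h import *
o=robot.get_obs(); print(o["tool_pos"],o["ee_rot"],o["width"],o["wrist_force"]); snap("wrist","w5")
E
```

```text
[0.48861396 0.36238957 0.09903151] [-3.13855391 -0.00325811  2.9882313 ] 0.04918836496295219 [ 0.18438661 -0.06885292 -3.85706821]
```

View pics/w5_full.png

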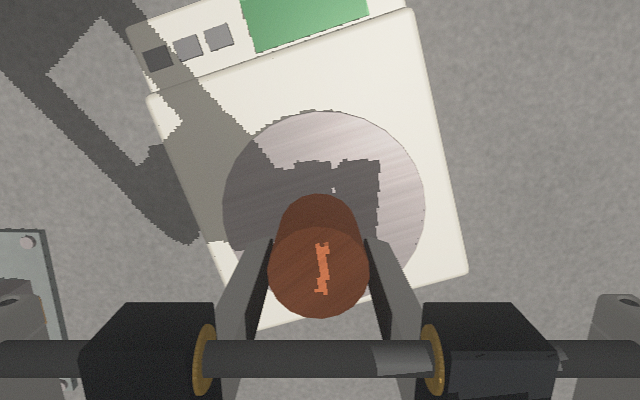

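The cylinder is held upright above the pan. The pan rim spans columns 222 to 426 (widest near row 205) and its top is at row 110. I'll check the centre.

```bash
python3 - <<'E'
from h import *
a,b,c=px("w5",222,203,.066),px("w5",426,203,.066),px("w5",320,110,.066)
X=np.array([np.cos(-.15),np.sin(-.15),0])
print(((a+b)/2).round(4),np.linalg.norm(a-b).round(4),(c+.075*X).round(4))
E
```

```text
[0.4822 0.3676 0.066 ] 0.1488 [0.4909 0.3635 0.066 ]
```

step_arm:
  plan:
    - [[0, 2, -10, 0, 0], [0, 2, -20, 0, 0], [0, 2, -27, 0, 0], [0, 2, -29, 0, 0], [0, 2, -30, 0, 0], [0, 2, -31, 0, 0], [0, 2, -31, 0, 0]]

```text
time: 16.17
tool_pos: [0.4898, 0.3657, 0.0703]
ee_rot: [3.141, 0.0, 2.989]
wrist_force: [0.4, -0.1, -4.2]
width: 0.0496
```

step_arm:
  plan:
    - [[0, 0, -1, 0, 0], [0, 0, -2, 0, 0], [0, 0, -3, 0, 0], [0, 0, -3, 0, 0], [0, 0, -3, 0, 0]]

```text
time: 16.58
tool_pos: [0.4896, 0.3656, 0.067]
ee_rot: [3.142, -0.0, 2.989]
wrist_force: [0.5, 0.4, -5.2]
width: 0.0493
```

step_arm:
  plan:
    - [[0, 0, -0.5, 0, 0], [0, 0, -1, 0, 0], [0, 0, -1.5, 0, 0], [0, 0, -1.5, 0, 0]]

```text
time: 16.92
tool_pos: [0.4896, 0.3656, 0.0655]
ee_rot: [3.142, -0.0, 2.989]
wrist_force: [-0.6, 0.7, -3.2]
width: 0.0496
```

step_arm:
  plan:
    - [[0, 0, -0.5, 0, 0], [0, 0, -1, 0, 0], [0, 0, -1.5, 0, 0], [0, 0, -1.5, 0, 0]]

```text
time: 17.25
tool_pos: [0.4897, 0.3656, 0.0654]
ee_rot: [3.141, 0.001, 2.989]
wrist_force: [-3.2, -1.2, 4.4]
width: 0.0497
```

Contact: the force went from -4 to +4.4 N and z stopped. Releasing.

step_arm:
  plan:
    - [[0, 0, 1, 0, 0], [0, 0, 1, 0, 0], [0, 0, 1, 0, 75], [0, 0, 1, 0, 75], [0, 0, 1, 0, 75], [0, 0, 1, 0, 75], [0, 0, 1, 0, 75], [0, 0, 1, 0, 75]]

```text
time: 17.92
tool_pos: [0.4897, 0.3657, 0.0651]
ee_rot: [3.141, 0.0, 2.989]
wrist_force: [1.2, -0.4, -0.0]
width: 0.0704
```

step_arm:
  plan:
    - [[0, 0, 15, 0, 75], [0, 0, 45, 0, 75], [0, 0, 80, 0, 75], [0, 0, 115, 0, 75], [-30, 10, 130, 0, 75], [-60, 20, 130, 0, 75], [-90, 20, 130, 0, 75], [-90, 20, 130, 0, 75]]

```text
time: 18.58
tool_pos: [0.3954, 0.3865, 0.1964]
ee_rot: [3.14, -0.001, 2.993]
wrist_force: [0.1, -0.1, 0.2]
width: 0.0705
```

```bash
python3 - <<'E'
from h import *
snap("scene","s3"); o=robot.get_obs(); print(o["time"],o["tool_pos"],o["wrist_force"])
f=cv2.imread("pics/s3_full.png")[150:360,190:530]
cv2.imwrite("pics/c7.png",cv2.resize(f,None,fx=2.3,fy=2.3,interpolation=cv2.INTER_CUBIC))
for n,q in dict(cyltop=(.489,.365,.126),cylbase=(.489,.365,.066),proptop=(.5648,.058,.103)).items():
    p=proj("s3",q); print(n,p.round(1),((p-[190,150])*2.3).round())
E
```

```text
18.6333 [0.39780424 0.38613262 0.19601916] [ 1.32978904  1.04058174 -0.60044305]
cyltop [461.3 269.6] [624. 275.]
cylbase [454.1 283.3] [608. 307.]
proptop [319.  215.3] [297. 150.]
```

View pics/c7.png

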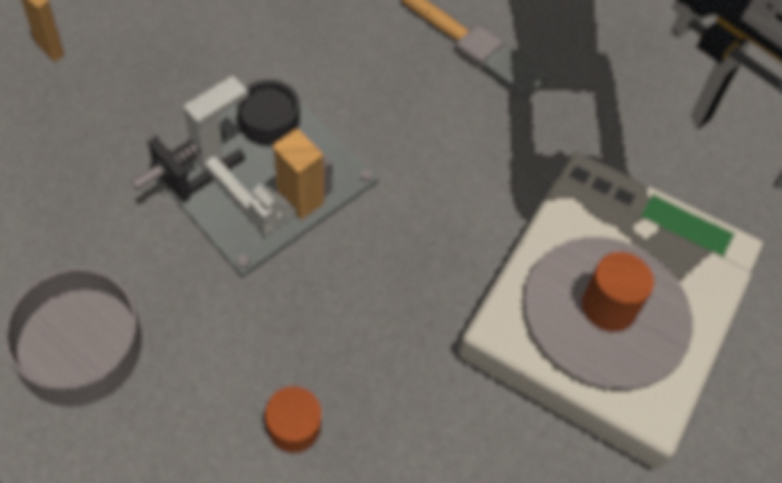

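The cylinder stands upright at the pan's centre, with its top at (624,278) against a predicted (624,275). The prop stands between the jaws at (300,170), the cup is empty, and the gripper is clear. Handing in.

```bash
python3 -c "
from bench import robot
print(robot.close_job())"
```

```text
the job is handed in; nothing more can be done
None
```

The cylinder is standing upright near the middle of the balance pan, and the thick block is still upright between the jaws, keeping the catch open. I handed the job in at 18.6 s of the 58 s limit, and no verdict was reported.

- **Prop:** I pushed it down until z stopped at the predicted height with 17 N on the wrist, then let go. A wrist picture showed it upright, with the nose clear of the cylinder before I lifted it.
- **Cylinder:** It touched the pan at about 4 N, and I let it go there. The last scene picture shows it within a few millimetres of where I predicted, with the gripper clear of everything. My estimates of the pan's centre differ by up to 9 mm, against the 35 mm allowed.

Two things did not match:
- **Finger length:** The fingertips seem to be about 35 mm behind the stated TCP. My first grasp closed just above the block without touching it, so I went 30 mm lower and allowed for this in later moves.
- **Fixed jaw:** Its top edge measured about 8 mm off its stated face position. I took this for a chamfer and used the other three edges, which agreed with each other.

I could not read the catch's opening directly, only judge it from the pictures.

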